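# Park the instrument cassette in the empty bay

## Task

Take the shut instrument cassette that lies on the counter and park it in the empty one of the two low steel bays on the trolley: slide it in lengthwise under the bay's roof until its end is home at the back stop, half of it sticking out, flat and straight, and let go of it. Leave the cassette in the other bay, the brown carton and the bur stand where they are.

Things in the scene. Friction and masses are not known exactly. Their poses are not given: they have to be found in the camera images.
- cassette: the cassette to park: a shut, flat, plain dark teal case, 60 x 120 x 22 mm (own x, y, z), about 0.2 kg, lying on the counter at the left, its length pointing roughly away from the robot. Origin at the centre of its underside; y along its length, z up. Either end may go in first. Grip it across its 60 mm width, on the half that will stay outside the bay.
- bay_empty: the empty bay: low steel box fixed on the trolley at the right: two sides, roof, back, no floor; its open mouth faces the robot. Inside 80 mm wide, 62 mm deep to the back stop, 38 mm high; outside 86 mm wide (114 mm over two 2 mm thick screw flanges), 44 mm high. Origin on the trolley top at mid-mouth; x points into the bay, y across, z up. A cassette fully home has its centre at x = 2 mm, y = 0.
- bay_taken: the other bay, of the same shape, size and axes, with a cassette already in it. The two bays stand side by side about 17 cm apart, and either may be the left one. The trolley top is level with the counter, beyond a gap; its rim stands 34 mm and its corner posts 65 mm above the top, so carry things over them.
- cassette_parked: the cassette already parked in the other bay, same shape, size and axes as the first, half of it sticking out towards the robot; loose, to be left alone.
- wrap_carton: brown flat carton, 50 x 95 x 10 mm, loose on the counter beyond the cassette's left side; origin at the centre of its underside, y along its length; to be left alone.
- bur_stand: small dark blue stand with burs upright in it, 32 x 72 x 43 mm, loose on the counter behind the cassette; origin at the centre of its underside, y along its length; to be left alone.
Mind the look-alikes: they are no part of the job. Leave any purple look-alike of the cassette alone.

How it is judged:
At the end, for the whole second after the job is handed in: the cassette rests flat on the trolley in the empty bay, lengthwise, its front end within 15 mm of the back stop, its centre within 18 mm of the bay's middle line and its length within 12 degrees of it (x of cassette in the frame of bay_empty between -0.013 and 0.008 m and y of cassette in the frame of bay_empty between -0.018 and 0.018 m and angle between the y axis of cassette and the x axis of bay_empty, either way round below 0.21 rad and angle between cassette's own z axis and vertical below 0.1 rad and height (world z) of cassette below 0.006 m and linear speed of cassette below 0.02 m/s); the robot touches nothing.
It fails at once if the cassette in the other bay is moved by more than 15 mm (distance of cassette_parked from where it was at the start of the episode above 0.015 m).
It fails at once if the brown carton is moved by more than 20 mm (distance of wrap_carton from where it was at the start of the episode above 0.02 m).
It fails at once if the bur stand is moved by more than 20 mm (distance of bur_stand from where it was at the start of the episode above 0.02 m).
It also fails if it takes over 43 s, if anything falls off the work surface, if the arm or the gripper's body presses on something with over 40 N, if the wrist force passes 120 N, or if a joint passes its speed limit or range.

## Robot

A 6-joint arm with a two-finger parallel gripper is mounted at the origin on a cart in front of the work surface, level with it; the furniture and walls round the work are solid. World frame = base frame: x ahead of the robot, y to its left, z up, the work surface at z = 0. Lengths are in m, angles in rad, forces in N, time in s.
With the tool pointing down it reaches from about 0.25 to 0.775 m from the base axis. Payload 4 kg.
Tool frame: the origin (TCP) lies midway between the tips of the shut fingers; the grasp point (between the pads) lies grip_point_offset behind it (grip_point_offset is the distance from the TCP to the grasp point, in m); z points along the fingers, y is the line along which they close (so a half turn about z gives the same grasp; the last joint's range is limited). The gripper opens to 94 mm and grips with 3 to 60 N. Pads are 16 mm wide; open, the fingers measure 119 mm over their backs; the gripper's body (75 mm by 177 mm) begins 78 mm behind the grasp point.
Start: joints at [-1.312, 0.087, 1.371, -0, 1.684, -0.103], TCP at [0.195, -0.514, 0.182] pointing down, gripper open.
Joint ranges: [-3.1, 3.1], [-0.76, 2.03], [0.27, 2.55], [-1.08, 4.22], [0.17, 2.65], [-2.57, 2.57]. Speed limits (rad/s): [2.79, 2.79, 3.14, 3.14, 3.14, 3.14].

## Interface

Orientations are given as [roll, pitch, yaw] about the fixed x, y, z axes, in that order (R = Rz(yaw) Ry(pitch) Rx(roll)).
In Python, from bench import * gives the robot as it stands. The module is installed in compiled form; this text tells all that it offers.
- The arm moves only by the tool apply_moves, never from a script. Its argument "commands" is a list of rows, each a list of 7 numbers: the turn, a rotation vector about the world's x, y, z in rad, then the shift along the world's x, y, z in m, then the opening in per cent of the stroke, from 0 (shut) to 100 (fully open). In form: [[ax, ay, az, x, y, z, jaw], ...]. A call has exactly 5 rows; each row is the pose to reach, as a shift and turn from the pose commanded when the call began; what a row does not reach only later rows make up. A row lasts 1/10 s, in which the tool goes at most 50 mm and 8.59 degrees, less where a joint would pass 70% of its speed; a pose out of reach is approached as far as the arm can. A call with a gripper value outside its range is refused whole. The fingers move at their own pace and stop on an object; the grip force is fixed at half the most. Time passes only in rows, so rows that repeat a pose let the fingers close, or fill a call up. It gives the time, the measured TCP pose, the force, the opening and the grip force at its end, in the units of the state.
- get_obs(): the state, without advancing time (a new reading comes with each control period).
- snapshot(name): name is "scene" or "top"; returns a dict with "pixels" (480x640x3 uint8, red, green, blue), "vertical_fov" (degrees; the focal length in pixels is half the picture's height over the tangent of half this angle, whatever the lens; pixels are square), "cx", "cy" (the principal point, pixels), "k1" (the pictures are not rectified: a ray, as slopes to the right and down, at radius r is drawn at 1 + k1 r^2 times it, then the intrinsics apply), "rvec" (rotation vector, rad) and "tvec" (3), from world to camera coordinates, as OpenCV has them. Camera axes: x right, y down, z forward; pixel columns grow to the right and rows downward; lengths in m; the calibration is good to about 2 mm. A picture is of the moment at which its call begins. There is no depth.
- close_job(): hands the job in; it is judged then, once.
Trained networks look in the newest picture that a camera, given by its name, has taken for a name from the list of things; names that differ only in an ending like _2 or _b are one class to them, and where a whole thing is asked for, a point or a joint stands for the part that bears it (a point fixed in the world has none). Each returns a list of dicts, best first, with "score" (0 to 1); they miss things now and then, are a little off and sometimes report something else, mostly with a low value. They report only what shows in the picture. A call takes as long as a camera call. They do not tell look-alikes from the thing itself.
- masks_of(camera, query): "mask" (480x640 bool, what is visible of it) and "extent" ([left, top, right, bottom] in pixels, round what is visible of it).
- place_of(camera, query): "pixel" ([column, row] in pixels: a listed point, or the origin of a listed thing).
The state is a dict: "time": time; "joint_positions": joint angles; "qvel": joint speeds; "joint_torque": joint torques, N m; "tool_pos": TCP position; "ee_rot": TCP orientation; "wrist_force": force on the tool from outside, world axes, zero at the start; "wrist_torque": the same for the moment, N m; "width": finger opening in m; "finger_force": force on a finger pad.
Only numpy, scipy, OpenCV 4.12 (cv2) and the standard library are available. Lean on these libraries where they do the work, as an engineer would, in place of code of your own. Each camera call takes 0.05 s, during which the arm holds its last target. There are 200 camera calls.

## Working session

There is one attempt and no reset: what is moved stays moved. The work goes in short steps, Python scripts to look and compute and a tool call to move; the robot and the scene stay as the last step left them, time stands still between calls to the robot, and variables do not carry over. Pictures are saved under pics/ and viewed, at most 10 in all, crops included, and the job is handed in when it is done.

Besides the shell and the picture viewer there is one more tool, called after "Request:" in YAML: its name, and indented under it one key for each argument. apply_moves: Moves the arm, as the interface text tells. Its arguments: {"type":"object","properties":{"commands":{"type":"array"}},"required":["commands"]}

```bash
mkdir -p pics; cat > h.py <<'E'
from bench import *
import numpy as np, cv2
def cam(s):
    f=240/np.tan(np.radians(s["vertical_fov"])/2); R=cv2.Rodrigues(np.array(s["rvec"],float))[0]
    return f,s["cx"],s["cy"],s["k1"],R,np.array(s["tvec"],float)
def toworld(s,px,z):
    f,cx,cy,k,R,t=cam(s); px=np.atleast_2d(np.array(px,float))
    d=(px-[cx,cy])/f; u=d.copy()
    for _ in range(20): u=d/(1+k*(u**2).sum(1,keepdims=True))
    r=np.c_[u,np.ones(len(u))]@R; c=-R.T@t
    return c+r*((z-c[2])/r[:,2])[:,None]
def topix(s,P):
    f,cx,cy,k,R,t=cam(s); q=np.atleast_2d(P)@R.T+t; u=q[:,:2]/q[:,2:]
    return u*(1+k*(u**2).sum(1,keepdims=True))*f+[cx,cy]
E
cat > a.py <<'E'
from h import *
o=get_obs(); print({k:np.round(v,3).tolist() for k,v in o.items()})
try: print(grip_point_offset)
except Exception as e: print(e)
for c in("scene","top"):
    s=snapshot(c); cv2.imwrite(f"pics/{c}0.png",s["pixels"][:,:,::-1]); f,cx,cy,k,R,t=cam(s); print(c,"campos",-R.T@t,"dir",R[2],f)
    for q in("cassette","cassette_parked","bay_empty","bay_taken","wrap_carton","bur_stand"):
        for d in place_of(c,q)[:3]: print(q,"pl",round(d["score"],2),np.round(d["pixel"]),toworld(s,d["pixel"],0)[0].round(3))
        for d in masks_of(c,q)[:3]:
            print(q,"mask",round(d["score"],2),np.round(d["extent"]),d["mask"].sum(),s["pixels"][d["mask"]].mean(0).round())
E
python3 a.py
```

```text
{'time': 0.0, 'joint_positions': [-1.312, 0.088, 1.372, 0.0, 1.684, -0.103], 'qvel': [0.0, 0.002, 0.001, 0.001, 0.001, 0.0], 'joint_torque': [0.0, -34.017, -30.243, 0.072, 0.033, -0.0], 'tool_pos': [0.195, -0.514, 0.18], 'ee_rot': [-3.139, -0.0, 0.362], 'wrist_force': [-0.531, 0.482, 0.795], 'wrist_torque': [0.018, 0.006, 0.007], 'finger_force': 0.0, 'width': 0.094}
0.0188
scene campos [-0.08743393  0.78850989  0.90686044] dir [ 0.50105866 -0.55337573 -0.66536871] 454.62475338022466
cassette pl 0.9 [287. 338.] [0.417 0.36  0.   ]
cassette pl 0.65 [275. 288.] [ 0.558  0.267 -0.   ]
cassette mask 0.95 [265. 314. 315. 361.] 1226 [144.  90. 175.]
cassette mask 0.68 [250. 267. 299. 306.] 991 [109. 155. 161.]
cassette_parked pl 0.6 [404. 186.] [ 0.567 -0.354  0.   ]
cassette_parked mask 0.6 [402. 180. 426. 193.] 281 [ 98. 142. 149.]
cassette_parked mask 0.38 [385. 163. 414. 190.] 482 [150. 154. 158.]
bay_empty pl 0.56 [375. 203.] [ 0.585 -0.213 -0.   ]
bay_empty mask 0.62 [353. 181. 386. 206.] 519 [149. 153. 157.]
bay_taken pl 0.81 [407. 183.] [ 0.569 -0.378  0.   ]
bay_taken mask 0.58 [38
[... 658 characters left out ...]
  ]
cassette_parked mask 0.67 [451. 232. 474. 259.] 434 [ 58. 101. 106.]
bay_empty pl 0.84 [410. 229.] [ 0.593 -0.238  0.   ]
bay_empty pl 0.41 [227. 190.] [0.72  0.291 0.   ]
bay_empty mask 0.74 [389. 204. 429. 234.] 894 [121. 125. 126.]
bay_taken pl 0.89 [460. 235.] [ 0.569 -0.386  0.   ]
bay_taken mask 0.57 [436. 212. 478. 239.] 837 [113. 116. 117.]
wrap_carton pl 0.76 [157. 259.] [0.526 0.499 0.   ]
wrap_carton pl 0.24 [462. 235.] [ 0.57 -0.39  0.  ]
wrap_carton mask 0.71 [142. 245. 177. 270.] 515 [117. 101.  81.]
wrap_carton mask 0.7 [451. 234. 471. 261.] 405 [ 56. 101. 105.]
bur_stand pl 0.62 [225. 190.] [0.721 0.297 0.   ]
bur_stand mask 0.76 [213. 180. 235. 197.] 263 [ 46.  75. 118.]
```

```bash
python3 - <<'E'
import cv2
a=cv2.imread("pics/top0.png"); cv2.imwrite("pics/top0z.png",cv2.resize(a[150:350,120:520],None,fx=2,fy=2,interpolation=cv2.INTER_CUBIC))
E
```

```text
(no output)
```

View pics/top0z.png

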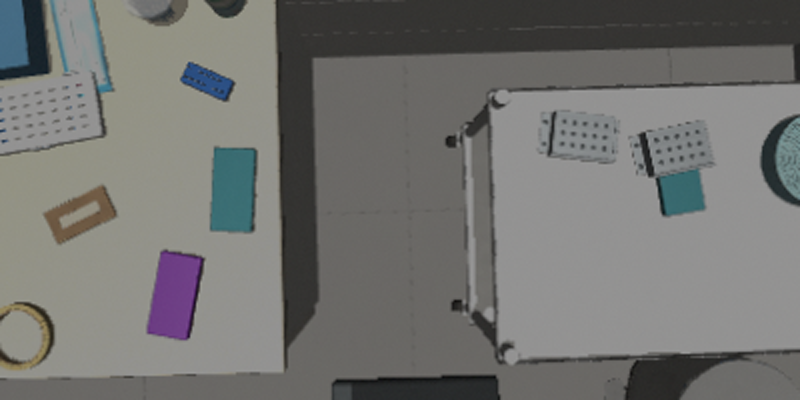

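View pics/scene0.png

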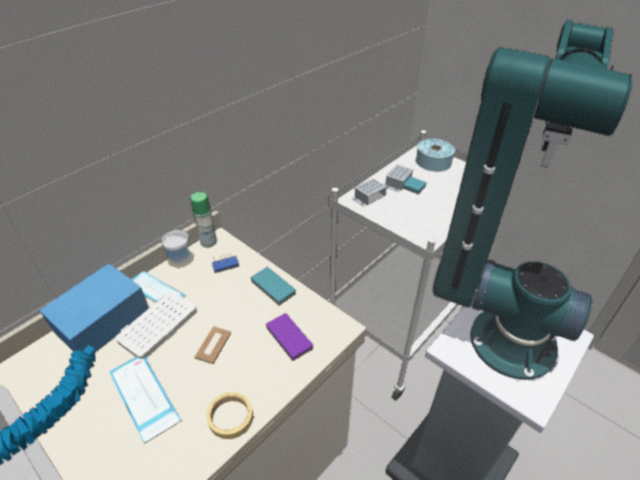

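The top view shows the teal cassette at about (236,245) and the purple look-alike at (207,298). The empty bay is the left one, at about (410,218). The taken bay, with its cassette sticking out, is at about (457,225). The bur stand is at (224,190) and the carton at (160,257). Next I fit the poses of the cassette and the bay.

```bash
cat > fit.py <<'E'
from h import *
from scipy.optimize import minimize
def box(x0,x1,y0,y1,z0,z1): return np.array([[x,y,z] for x in(x0,x1) for y in(y0,y1) for z in(z0,z1)])
CAS=[box(-.03,.03,-.06,.06,0,.022)]
BAY=[box(0,.065,-.043,.043,0,.044),box(0,.065,-.057,.057,0,.002)]
def render(s,parts,p,U=6):
    m=np.zeros((480*U,640*U),np.uint8); c,n=np.cos(p[2]),np.sin(p[2])
    for b in parts:
        w=b@np.array([[c,n,0],[-n,c,0],[0,0,1]])+[p[0],p[1],0]
        h=cv2.convexHull(((topix(s,w)+.5)*U).astype(np.float32)); cv2.fillConvexPoly(m,(h*16).astype(np.int32),255,shift=4)
    return cv2.resize(m,(640,480),interpolation=cv2.INTER_AREA)/255.
def fit(views,parts,p0,d=(.01,.01,.15)):
    def cost(p): return sum(np.abs(render(s,parts,p)-m).sum()/m.sum() for s,m in views)
    r=minimize(cost,p0,method="Nelder-Mead",options=dict(initial_simplex=np.array([p0]+[np.add(p0,np.eye(3)[i]*d[i]) for i in range(3)]),xatol=2e-4,fatol=1e-3,maxiter=90))
    return r.x,r.fun
def pick(c,q,near):
    M=[d["mask"] for d in masks_of(c,q)]
    cen=[np.argwhere(m).mean(0)[::-1] for m in M]; i=np.argmin([np.hypot(*(k-near)) for k in cen])
    return M[i].astype(float)
E
cat > b.py <<'E'
from fit import *
S={c:snapshot(c) for c in("top","scene")}
C={c:pick(c,"cassette",n) for c,n in(("top",(239,245)),("scene",(274,287)))}
B={c:pick(c,"bay_empty",n) for c,n in(("top",(409,219)),("scene",(370,193)))}
for nm,M,parts,p0 in(("cas",C,CAS,[.56,.25,0]),("bay",B,BAY,[.59,-.23,-.1])):
    for v in(("top",),("scene",),("top","scene")):
        p,f=fit([(S[c],M[c]) for c in v],parts,p0); print(nm,v,p.round(4),round(f,3))
    for c in S:
        im=S[c]["pixels"]
        m=(render(S[c],parts,p)>.5).astype(np.uint8); y,x=np.argwhere(m).mean(0).astype(int)
        crop=cv2.resize(im[y-35:y+35,x-45:x+45,::-1],None,fx=4,fy=4,interpolation=cv2.INTER_CUBIC)
        k=cv2.resize(render(S[c],parts,p)[y-35:y+35,x-45:x+45],None,fx=4,fy=4)
        cs,_=cv2.findContours((k>.5).astype(np.uint8),0,1); cv2.drawContours(crop,cs,-1,(0,0,255),1)
        globals().setdefault("T",[]).append(crop)
cv2.imwrite("pics/fit0.png",np.vstack([np.hstack(T[:2]),np.hstack(T[2:])]))
E
time python3 b.py
```

```text
cas ('top',) [0.5621 0.2631 1.5211] 0.119
cas ('scene',) [0.5618 0.2705 1.4968] 0.111
cas ('top', 'scene') [0.5629 0.267  1.4828] 0.307
bay ('top',) [ 0.5902 -0.2314 -0.1224] 0.064
bay ('scene',) [ 0.5905 -0.2291 -0.1036] 0.371
bay ('top', 'scene') [ 0.5903 -0.2299 -0.1101] 0.446
real	0m3.696s
user	0m3.737s
sys	0m0.443s
```

View pics/fit0.png

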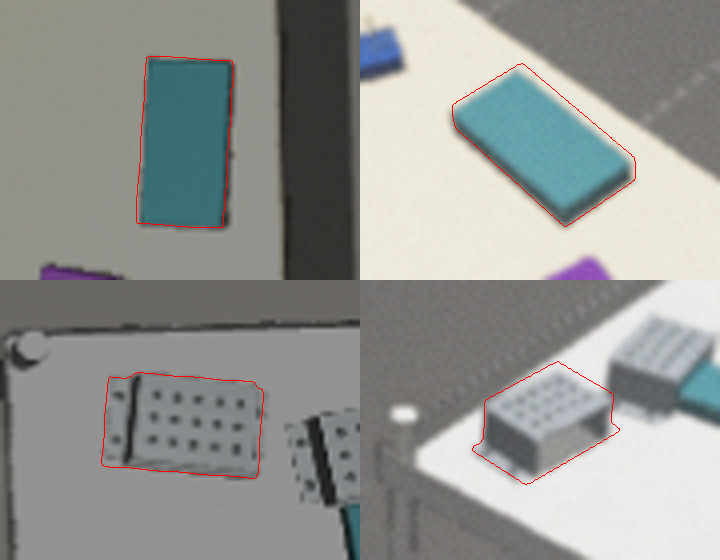

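The outlines match: cassette centre about (0.562, 0.266), length heading about -0.06. Bay origin about (0.590, -0.230), heading about -0.11. I'll grip 25 mm behind the cassette's centre, at about (0.537, 0.2675).

Request:
apply_moves:
  commands:
    - [0, 0, -0.084, 0.021, 0.045, 0, 100]
    - [0, 0, -0.168, 0.042, 0.09, 0, 100]
    - [0, 0, -0.252, 0.063, 0.135, 0, 100]
    - [0, 0, -0.336, 0.084, 0.18, 0, 100]
    - [0, 0, -0.42, 0.105, 0.225, 0, 100]

```text
time: 2.1
tool_pos: [0.3001, -0.2877, 0.1817]
ee_rot: [3.141, -0.001, -0.063]
wrist_force: [1.0, -0.3, 0.3]
width: 0.0941
finger_force: 0.0
```

Request:
apply_moves:
  commands:
    - [0, 0, 0, 0.021, 0.045, 0, 100]
    - [0, 0, 0, 0.042, 0.09, 0, 100]
    - [0, 0, 0, 0.063, 0.135, 0, 100]
    - [0, 0, 0, 0.084, 0.18, 0, 100]
    - [0, 0, 0, 0.105, 0.225, 0, 100]

```text
time: 2.6
tool_pos: [0.4052, -0.0625, 0.182]
ee_rot: [3.141, -0.002, -0.058]
wrist_force: [0.7, -0.7, 0.1]
width: 0.0939
finger_force: 0.0
```

```bash
cat > c.py <<'E'
from fit import *
o=get_obs(); print(o["time"],np.round(o["tool_pos"],4),np.round(o["ee_rot"],3),np.round(o["joint_positions"],2))
S={c:snapshot(c) for c in("top","scene")}
for nm,q,parts,p0,near in(("cas","cassette",CAS,[.562,.266,1.51],dict(top=(239,245),scene=(274,287))),("bay","bay_empty",BAY,[.59,-.23,-.11],dict(top=(409,219),scene=(370,193)))):
    for c in S:
        m=pick(c,q,near[c]); 
        if nm=="bay" and c=="scene": # roof and sides by colour is unsure: full silhouette closed
            m=cv2.morphologyEx(m,cv2.MORPH_CLOSE,np.ones((9,9)))
        p,f=fit([(S[c],m)],parts,p0,(.005,.005,.06)); print(nm,c,p.round(4),round(f,3),m.sum())
E
python3 c.py
```

```text
2.6 [ 0.4052 -0.0625  0.182 ] [ 3.141e+00 -2.000e-03 -5.800e-02] [-0.29 -0.23  1.67 -0.    1.7   1.34]
cas top [0.5614 0.2646 1.4989] 0.043 908.0
cas scene [0.5631 0.2723 1.4505] 0.113 900.0
bay top [ 0.5898 -0.2303 -0.1367] 0.054 909.0Traceback (most recent call last):
  File "c.py", line 6, in <module>
    m=pick(c,q,near[c]);
  File "fit.py", line 18, in pick
    cen=[np.argwhere(m).mean(0)[::-1] for m in M]; i=np.argmin([np.hypot(*(k-near)) for k in cen])
                                                     ~~~~~~~~~^^^^^^^^^^^^^^^^^^^^^^^^^^^^^^^^^^^^
    return _wrapfunc(a, 'argmin', axis=axis, out=out, **kwds)
    return _wrapit(obj, method, *args, **kwds)
    result = getattr(arr, method)(*args, **kwds)
ValueError: attempt to get argmin of an empty sequence
```

Request:
apply_moves:
  commands:
    - [0, 0, -0.015, 0.019, 0.046, 0, 100]
    - [0, 0, -0.015, 0.038, 0.092, 0, 100]
    - [0, 0, -0.015, 0.057, 0.138, 0, 100]
    - [0, 0, -0.015, 0.076, 0.184, 0, 100]
    - [0, 0, -0.015, 0.095, 0.23, 0, 100]

```text
time: 3.4
tool_pos: [0.5009, 0.1648, 0.1817]
ee_rot: [3.141, -0.001, -0.078]
wrist_force: [0.1, -0.5, 0.4]
width: 0.094
finger_force: 0.0
```

Request:
apply_moves:
  commands:
    - [0, 0, 0, 0.0125, 0.034, -0.03, 100]
    - [0, 0, 0, 0.025, 0.068, -0.06, 100]
    - [0, 0, 0, 0.037, 0.1015, -0.09, 100]
    - [0, 0, 0, 0.037, 0.1015, -0.12, 100]
    - [0, 0, 0, 0.037, 0.1015, -0.12, 100]

```text
time: 3.9
tool_pos: [0.534, 0.2639, 0.0554]
ee_rot: [3.136, 0.01, -0.076]
wrist_force: [-0.9, -0.5, -0.6]
width: 0.0938
finger_force: 0.0
```

```bash
python3 - <<'E'
from h import *
o=get_obs(); print(o["time"],np.round(o["tool_pos"],4),np.round(o["ee_rot"],3),np.round(o["joint_positions"],2))
s=snapshot("scene"); t=snapshot("top")
a=cv2.resize(s["pixels"][230:350,200:350,::-1],None,fx=4,fy=4); b=cv2.resize(t["pixels"][180:300,190:290,::-1],None,fx=2,fy=4)
cv2.imwrite("pics/app.png",np.hstack([a,b]))
E
```

```text
3.9 [0.534  0.2639 0.0554] [ 3.136  0.01  -0.076] [ 0.36  0.25  1.43 -0.    1.47  2.01]
```

View pics/app.png

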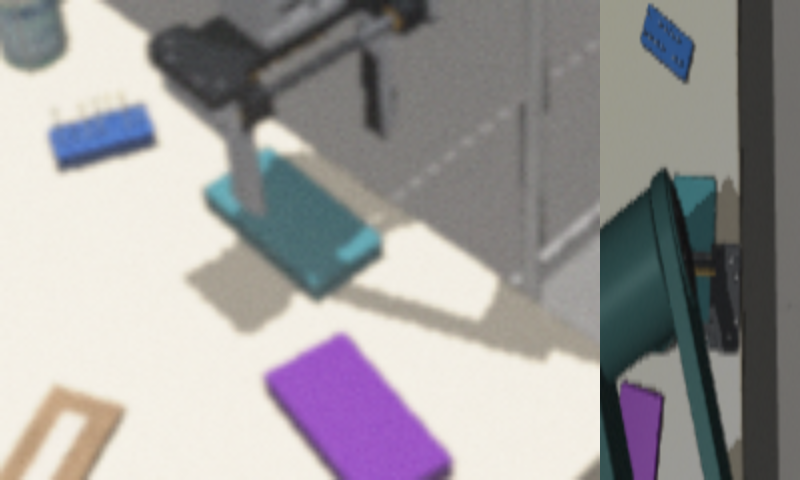

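```bash
python3 - <<'E'
from h import *
o=get_obs(); p=o["tool_pos"]; print(np.round(p,4),np.round(o["ee_rot"],3),np.round(o["qvel"],3))
s=snapshot("scene")
for w in (.047,.0595,-.047,-.0595):
    print(w,(topix(s,np.array(p)+[.076*w,w,0])[0]-[200,230])*4)
E
```

```text
[0.5372 0.2649 0.0614] [ 3.141e+00  1.000e-03 -7.600e-02] [ 0.003 -0.04  -0.045  0.003 -0.004  0.002]
0.047 [258.66829633 217.95958543]
0.0595 [242.90205316 228.14837611]
-0.047 [372.10838168 144.63071777]
-0.0595 [386.53493457 135.30283886]
```

Request:
apply_moves:
  commands:
    - [0, 0, 0, 0, 0.005, -0.015, 100]
    - [0, 0, 0, 0, 0.005, -0.03, 100]
    - [0, 0, 0, 0, 0.005, -0.043, 100]
    - [0, 0, 0, 0, 0.005, -0.052, 100]
    - [0, 0, 0, 0, 0.005, -0.057, 100]

```text
time: 4.55
tool_pos: [0.5356, 0.2716, 0.0026]
ee_rot: [3.14, 0.002, -0.073]
wrist_force: [0.4, -0.7, -0.2]
width: 0.0938
finger_force: 0.0
```

Request:
apply_moves:
  commands:
    - [0, 0, 0, 0, 0, 0, 50]
    - [0, 0, 0, 0, 0, 0, 50]
    - [0, 0, 0, 0, 0, 0, 40]
    - [0, 0, 0, 0, 0, 0, 40]
    - [0, 0, 0, 0, 0, 0, 40]

```text
time: 5.05
tool_pos: [0.537, 0.2722, 0.0051]
ee_rot: [-3.141, -0.001, -0.073]
wrist_force: [-0.4, 0.3, 0.2]
width: 0.0578
finger_force: 0.0
```

Request:
apply_moves:
  commands:
    - [0, 0, 0, 0, 0, 0, 40]
    - [0, 0, 0, 0, 0, 0, 40]
    - [0, 0, 0, 0, 0, 0, 40]
    - [0, 0, 0, 0, 0, 0, 40]
    - [0, 0, 0, 0, 0, 0, 40]

```text
time: 5.55
tool_pos: [0.5367, 0.2721, 0.0045]
ee_rot: [3.141, 0.0, -0.073]
wrist_force: [0.1, 0.4, -0.8]
width: 0.0378
finger_force: 0.0
```

```bash
python3 - <<'E'
from h import *
o=get_obs(); p=o["tool_pos"]; print(np.round(p,4),np.round(o["ee_rot"],3),o["width"],o["finger_force"])
s=snapshot("scene"); t=snapshot("top")
a=cv2.resize(s["pixels"][230:350,200:350,::-1],None,fx=4,fy=4); b=cv2.resize(t["pixels"][180:300,190:290,::-1],None,fx=2,fy=4)
cv2.imwrite("pics/grip.png",np.hstack([a,b]))
E
```

```text
[0.5367 0.2721 0.0045] [ 3.141  0.    -0.073] 0.03784625867564189 0.0
```

View pics/grip.png

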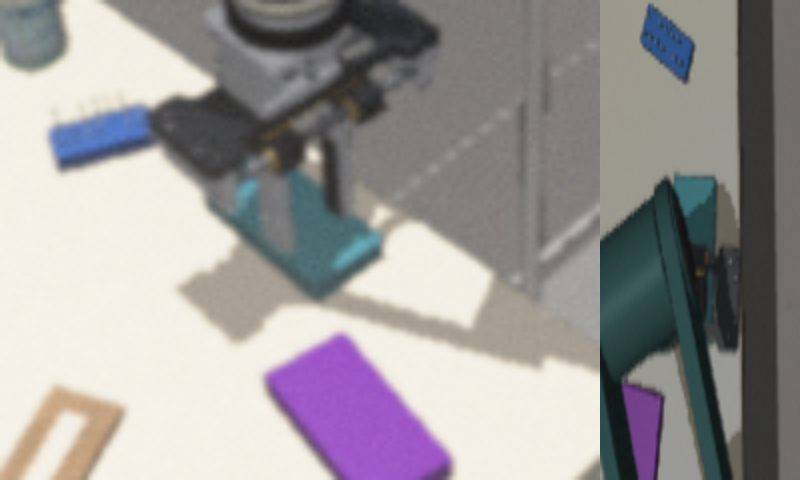

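```bash
python3 - <<'E'
from h import *
s=snapshot("scene")
for z in (0,.01,.02,.03,.04):
    print(z,[toworld(s,np.array(q)/4+[200,230],z)[0].round(3)[:2] for q in((310,232),(283,252),(335,212))], (topix(s,[.5367,.2721,z])[0]-[200,230])*4)
o=get_obs(); q=o["joint_positions"]; print(q, o["time"])
print([ (m["score"],m["extent"]) for m in masks_of("scene","cassette")])
E
```

```text
0 [array([0.551, 0.263]), array([0.552, 0.287]), array([0.552, 0.239])] [315.28497334 250.89710288]
0.01 [array([0.544, 0.269]), array([0.545, 0.293]), array([0.545, 0.245])] [314.27522488 240.7923526 ]
0.02 [array([0.537, 0.274]), array([0.538, 0.298]), array([0.538, 0.251])] [313.25494818 230.57121627]
0.03 [array([0.53, 0.28]), array([0.531, 0.304]), array([0.531, 0.257])] [312.22399579 220.23184854]
0.04 [array([0.523, 0.286]), array([0.524, 0.309]), array([0.524, 0.263])] [311.18221803 209.77236898]
[ 3.75061134e-01  2.96815875e-01  1.48439460e+00 -7.83273767e-05
  1.36049410e+00  2.01907014e+00] 5.7
[(0.93, [256.0, 273.0, 295.5, 306.0]), (0.74, [266.6, 313.6, 314.8, 358.5])]
```

The view shows the finger tips at about crop (283,252) and (335,212), just above the cassette's top. With the jaws open, the tips sit about 2 cm higher than the reported TCP. I'll reopen and go deeper.

Request:
apply_moves:
  commands:
    - [0, 0, 0, 0, 0, 0.01, 100]
    - [0, 0, 0, 0, 0, 0.01, 100]
    - [0, 0, 0, 0, 0, 0.01, 100]
    - [0, 0, 0, 0, 0, 0.01, 100]
    - [0, 0, 0, 0, 0, 0.01, 100]

```text
time: 6.25
tool_pos: [0.5365, 0.272, 0.0143]
ee_rot: [3.141, 0.0, -0.073]
wrist_force: [-0.1, -0.7, -0.6]
width: 0.0739
finger_force: 0.0
```

Request:
apply_moves:
  commands:
    - [0, 0, 0, 0, 0, 0, 100]
    - [0, 0, 0, 0, 0, 0, 100]
    - [0, 0, 0, 0, 0, 0, 100]
    - [0, 0, 0, 0, 0, 0, 100]
    - [0, 0, 0, 0, 0, 0, 100]

```text
time: 6.75
tool_pos: [0.5367, 0.2721, 0.0145]
ee_rot: [3.142, -0.0, -0.073]
wrist_force: [0.1, -0.7, -0.5]
width: 0.0939
finger_force: 0.0
```

Request:
apply_moves:
  commands:
    - [0, 0, 0, 0, -0.002, -0.008, 100]
    - [0, 0, 0, 0, -0.002, -0.014, 100]
    - [0, 0, 0, 0, -0.002, -0.018, 100]
    - [0, 0, 0, 0, -0.002, -0.022, 100]
    - [0, 0, 0, 0, -0.002, -0.024, 100]

```text
time: 7.25
tool_pos: [0.5363, 0.2699, -0.0103]
ee_rot: [3.141, 0.001, -0.073]
wrist_force: [1.3, -0.0, -0.3]
width: 0.094
finger_force: 0.0
```

```bash
python3 - <<'E'
from h import *
o=get_obs(); p=o["tool_pos"]; print(np.round(p,4),np.round(o["ee_rot"],3),o["width"],o["finger_force"],np.round(o["wrist_force"],1))
s=snapshot("scene")
cv2.imwrite("pics/low.png",cv2.resize(s["pixels"][230:350,200:350,::-1],None,fx=4,fy=4))
for w in(.047,-.047): print([((topix(s,np.array([.537+.073*w,.27+w,z]))[0]-[200,230])*4).round() for z in (0,.01,.02)])
E
```

```text
[ 0.5363  0.2699 -0.0103] [ 3.141e+00  1.000e-03 -7.300e-02] 0.0939690341849258 0.0 [ 1.3 -0.  -0.3]
[array([262., 286.]), array([260., 276.]), array([259., 266.])]
[array([371., 213.]), array([370., 203.]), array([370., 192.])]
```

View pics/low.png

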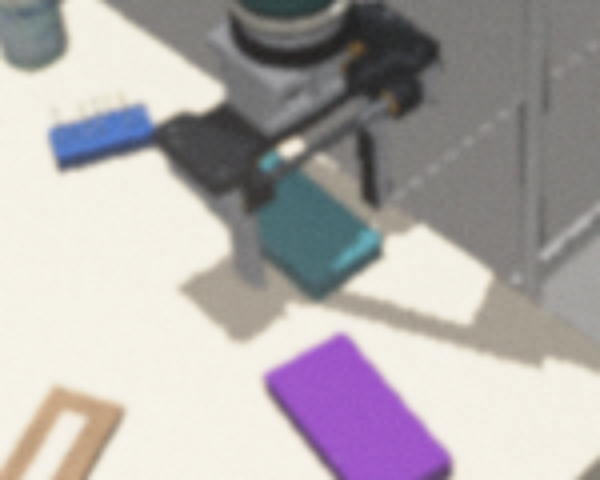

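The left tip is at crop (262,280) and the right at (375,208), both about 5 mm above the counter with the cassette between them. Now I close.

Request:
apply_moves:
  commands:
    - [0, 0, 0, 0, 0, 0, 45]
    - [0, 0, 0, 0, 0, 0, 45]
    - [0, 0, 0, 0, 0, 0, 45]
    - [0, 0, 0, 0, 0, 0, 45]
    - [0, 0, 0, 0, 0, 0, 45]

```text
time: 7.8
tool_pos: [0.5367, 0.2697, -0.0093]
ee_rot: [3.141, -0.0, -0.073]
wrist_force: [-0.0, -0.7, 0.4]
width: 0.0593
finger_force: 30.0
```

Request:
apply_moves:
  commands:
    - [0, 0, 0, 0, 0, 0, 45]
    - [0, 0, 0, 0, 0, 0.002, 45]
    - [0, 0, 0, 0, 0, 0.01, 45]
    - [0, 0, 0, 0, 0, 0.02, 45]
    - [0, 0, 0, 0, 0, 0.03, 45]

```text
time: 8.3
tool_pos: [0.5368, 0.2703, 0.0214]
ee_rot: [-3.141, -0.0, -0.073]
wrist_force: [0.4, -1.4, -1.5]
width: 0.0591
finger_force: 30.0
```

Request:
apply_moves:
  commands:
    - [0, 0, -0.01, -0.002, -0.01, 0.025, 45]
    - [0, 0, -0.02, -0.005, -0.035, 0.055, 45]
    - [0, 0, -0.03, -0.01, -0.065, 0.085, 45]
    - [0, 0, -0.04, -0.015, -0.1, 0.105, 45]
    - [0, 0, -0.047, -0.02, -0.14, 0.11, 45]

```text
time: 8.8
tool_pos: [0.5187, 0.1299, 0.1355]
ee_rot: [-3.139, -0.008, -0.119]
wrist_force: [0.7, 0.1, -1.0]
width: 0.0592
finger_force: 30.0
```

Request:
apply_moves:
  commands:
    - [0, 0, 0, -0.004, -0.044, 0, 45]
    - [0, 0, 0, -0.008, -0.088, 0, 45]
    - [0, 0, 0, -0.012, -0.132, 0, 45]
    - [0, 0, 0, -0.016, -0.176, 0, 45]
    - [0, 0, 0, -0.02, -0.22, 0, 45]

```text
time: 9.3
tool_pos: [0.4966, -0.0916, 0.1319]
ee_rot: [3.141, -0.002, -0.12]
wrist_force: [0.1, -0.2, -2.2]
width: 0.0593
finger_force: 30.0
```

Request:
apply_moves:
  commands:
    - [0, 0, 0, -0.003, -0.04, 0, 45]
    - [0, 0, 0, -0.006, -0.08, 0, 45]
    - [0, 0, 0, -0.009, -0.11, 0, 45]
    - [0, 0, 0, -0.011, -0.127, 0, 45]
    - [0, 0, 0, -0.011, -0.127, 0, 45]

```text
time: 9.8
tool_pos: [0.4854, -0.2192, 0.1314]
ee_rot: [3.14, -0.001, -0.124]
wrist_force: [0.9, -0.3, -0.6]
width: 0.0595
finger_force: 30.0
```

```bash
python3 - <<'E'
from fit import *
o=get_obs(); p=o["tool_pos"]; print(o["time"],np.round(p,4),np.round(o["ee_rot"],3),o["width"],np.round(o["wrist_force"],1))
s=snapshot("scene"); t=snapshot("top")
try:
    m=pick("top","bay_empty",(409,219)); print(fit([(t,m)],BAY,[.59,-.23,-.12],(.005,.005,.06)),m.sum())
except Exception as e: print(e)
a=cv2.resize(s["pixels"][140:260,320:470,::-1],None,fx=2.6,fy=4); b=cv2.resize(t["pixels"][190:310,360:500,::-1],None,fx=2.8,fy=4)
cv2.imwrite("pics/pre.png",np.hstack([a,b]))
E
```

```text
9.8 [ 0.4854 -0.2192  0.1314] [ 3.14e+00 -1.00e-03 -1.24e-01] 0.059455801693144114 [ 0.9 -0.3 -0.6]
(array([ 0.59082385, -0.22872097, -0.15554369]), np.float64(0.06372767369754137)) 898.0
```

View pics/pre.png

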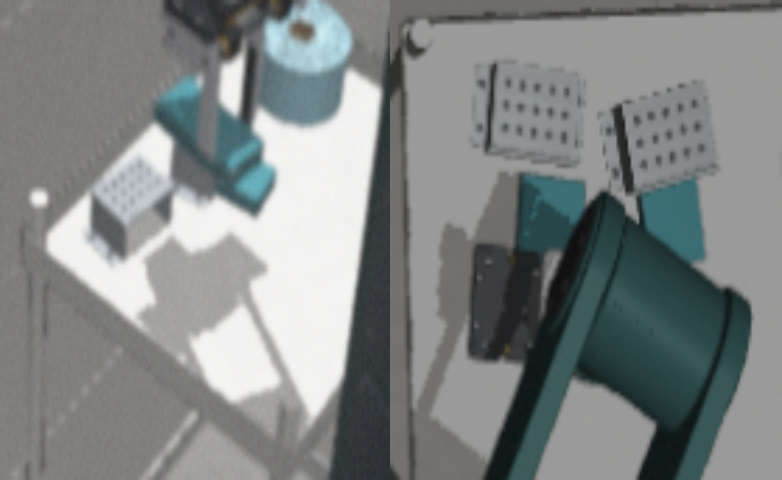

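The cassette is held straight in front of the empty (left) bay; the parked cassette is well clear to the right. Now I lower it.

Request:
apply_moves:
  commands:
    - [0, 0, -0.008, 0, 0.003, -0.03, 45]
    - [0, 0, -0.008, 0, 0.003, -0.065, 45]
    - [0, 0, -0.008, 0, 0.003, -0.095, 45]
    - [0, 0, -0.008, 0, 0.003, -0.115, 45]
    - [0, 0, -0.008, 0, 0.003, -0.125, 45]

```text
time: 10.45
tool_pos: [0.4845, -0.2116, 0.0033]
ee_rot: [-3.14, 0.004, -0.126]
wrist_force: [0.6, 0.5, -1.5]
width: 0.0597
finger_force: 30.0
```

Request:
apply_moves:
  commands:
    - [0, 0, 0, 0, 0, -0.004, 45]
    - [0, 0, 0, 0, 0, -0.008, 45]
    - [0, 0, 0, 0, 0, -0.01, 45]
    - [0, 0, 0, 0, 0, -0.01, 45]
    - [0, 0, 0, 0, 0, -0.01, 45]

```text
time: 10.95
tool_pos: [0.4863, -0.2143, -0.0036]
ee_rot: [3.141, -0.002, -0.128]
wrist_force: [0.2, 0.3, -1.5]
width: 0.0595
finger_force: 30.0
```

```bash
python3 - <<'E'
from fit import *
o=get_obs(); p=o["tool_pos"]; print(o["time"],np.round(p,4),np.round(o["ee_rot"],3),o["width"],np.round(o["wrist_force"],1))
s=snapshot("scene"); t=snapshot("top")
B=np.array([.590,-.2295]); c,n=np.cos(-.13),np.sin(-.13); d=np.array(p[:2])-B; print("grip in bay",d@[c,n],d@[-n,c])
m=pick("scene","cassette",(405,190)).astype(np.uint8)
m2=pick("top","cassette",(410,240))
print(np.argwhere(m2).mean(0),m2.sum())
im=[]
for S,(y0,y1,x0,x1) in((s,(150,230,340,440)),(t,(195,275,375,475))):
    a=cv2.resize(S["pixels"][y0:y1,x0:x1,::-1],None,fx=4,fy=4,interpolation=cv2.INTER_CUBIC)
    for parts,q in((CAS,[p[0]+.025*c,p[1]+.025*n,-.13-np.pi/2]),(BAY,[*B,-.13])):
        k=cv2.resize(render(S,parts,q)[y0:y1,x0:x1],None,fx=4,fy=4); cs,_=cv2.findContours((k>.5).astype(np.uint8),0,1); cv2.drawContours(a,cs,-1,(0,0,255),1)
    im.append(a)
cv2.imwrite("pics/pre2.png",np.hstack(im))
E
```

```text
10.95 [ 0.4863 -0.2143 -0.0036] [ 3.141e+00 -2.000e-03 -1.280e-01] 0.05949391553068694 [ 0.2  0.3 -1.5]
grip in bay -0.10481982556451018 0.0016417582262233132
[243.78754579 404.09157509] 273.0
```

View pics/pre2.png

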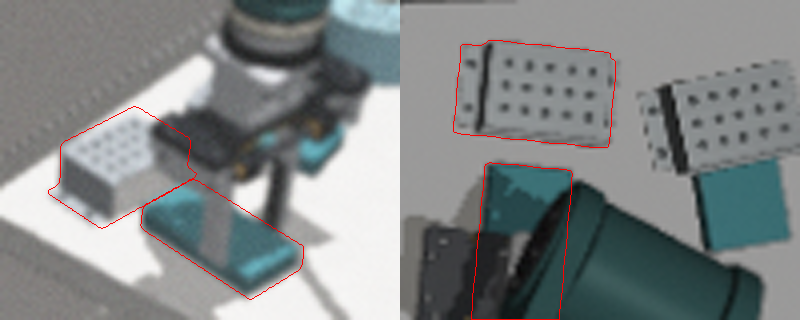

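The model outlines of cassette and bay agree with both views, so I slide it in along the bay axis.

Request:
apply_moves:
  commands:
    - [0, 0, 0, 0.012, -0.002, 0, 45]
    - [0, 0, 0, 0.024, -0.004, 0, 45]
    - [0, 0, 0, 0.036, -0.006, 0, 45]
    - [0, 0, 0, 0.048, -0.0075, 0, 45]
    - [0, 0, 0, 0.06, -0.009, 0, 45]

```text
time: 11.65
tool_pos: [0.5471, -0.2231, -0.0047]
ee_rot: [3.142, 0.0, -0.128]
wrist_force: [-0.8, 0.2, -1.1]
width: 0.0596
finger_force: 30.0
```

Request:
apply_moves:
  commands:
    - [0, 0, 0, 0.005, -0.0007, 0, 45]
    - [0, 0, 0, 0.009, -0.0012, 0, 45]
    - [0, 0, 0, 0.013, -0.0017, 0, 45]
    - [0, 0, 0, 0.016, -0.002, 0, 45]
    - [0, 0, 0, 0.018, -0.0023, 0, 45]

```text
time: 12.15
tool_pos: [0.5637, -0.2252, -0.0045]
ee_rot: [3.141, 0.0, -0.128]
wrist_force: [0.3, 0.7, -1.4]
width: 0.0595
finger_force: 30.0
```

Request:
apply_moves:
  commands:
    - [0, 0, 0, 0.001, -0.0001, -0.001, 45]
    - [0, 0, 0, 0.002, -0.0003, -0.002, 45]
    - [0, 0, 0, 0.003, -0.0004, -0.003, 45]
    - [0, 0, 0, 0.004, -0.0005, -0.003, 45]
    - [0, 0, 0, 0.004, -0.0005, -0.003, 45]

```text
time: 12.65
tool_pos: [0.5668, -0.2256, -0.0078]
ee_rot: [-3.141, 0.002, -0.128]
wrist_force: [-2.0, 0.8, -1.2]
width: 0.0596
finger_force: 30.0
```

Request:
apply_moves:
  commands:
    - [0, 0, 0, 0.001, -0.0001, 0, 45]
    - [0, 0, 0, 0.002, -0.0003, 0, 45]
    - [0, 0, 0, 0.002, -0.0003, 0, 45]
    - [0, 0, 0, 0.002, -0.0003, 0, 45]
    - [0, 0, 0, 0.002, -0.0003, 0, 45]

```text
time: 13.15
tool_pos: [0.5669, -0.2254, -0.0082]
ee_rot: [-3.141, 0.006, -0.129]
wrist_force: [-6.7, 1.2, -0.3]
width: 0.0594
finger_force: 30.0
```

The force rises and the tool stops, so the cassette is home at the back stop. I ease off, open and retreat.

Request:
apply_moves:
  commands:
    - [0, 0, 0, -0.002, 0.0003, -0.001, 45]
    - [0, 0, 0, -0.002, 0.0003, -0.001, 100]
    - [0, 0, 0, -0.002, 0.0003, -0.001, 100]
    - [0, 0, 0, -0.002, 0.0003, -0.001, 100]
    - [0, 0, 0, -0.002, 0.0003, -0.001, 100]

```text
time: 13.65
tool_pos: [0.5684, -0.226, -0.0081]
ee_rot: [3.141, -0.001, -0.128]
wrist_force: [-0.3, 0.3, -0.2]
width: 0.0881
finger_force: 0.0
```

Request:
apply_moves:
  commands:
    - [0, 0, 0, 0, 0, 0, 100]
    - [0, 0, 0, 0, 0, 0, 100]
    - [0, 0, 0, 0, 0, 0, 100]
    - [0, 0, 0, 0, 0, 0.005, 100]
    - [0, 0, 0, 0, 0, 0.015, 100]

```text
time: 14.15
tool_pos: [0.5669, -0.2253, 0.006]
ee_rot: [-3.141, 0.002, -0.128]
wrist_force: [0.9, -0.5, 0.2]
width: 0.0941
finger_force: 0.0
```

Request:
apply_moves:
  commands:
    - [0, 0, 0, 0, 0, 0.02, 100]
    - [0, 0, 0, 0, 0, 0.045, 100]
    - [0, 0, 0, -0.01, 0, 0.08, 100]
    - [0, 0, 0, -0.04, 0.01, 0.11, 100]
    - [0, 0, 0, -0.08, 0.03, 0.13, 100]

```text
time: 14.65
tool_pos: [0.4888, -0.197, 0.1402]
ee_rot: [3.139, -0.005, -0.129]
wrist_force: [0.2, -0.3, 0.5]
width: 0.0935
finger_force: 0.0
```

Request:
apply_moves:
  commands:
    - [0, 0, 0, -0.02, 0.04, 0.01, 100]
    - [0, 0, 0, -0.04, 0.08, 0.02, 100]
    - [0, 0, 0, -0.06, 0.12, 0.02, 100]
    - [0, 0, 0, -0.08, 0.15, 0.02, 100]
    - [0, 0, 0, -0.08, 0.15, 0.02, 100]

```text
time: 15.15
tool_pos: [0.4063, -0.043, 0.1582]
ee_rot: [-3.141, -0.003, -0.124]
wrist_force: [-0.5, 0.4, 0.5]
width: 0.0942
finger_force: 0.0
```

```bash
python3 - <<'E'
from fit import *
o=get_obs(); p=o["tool_pos"]; print(o["time"],np.round(p,4),np.round(o["wrist_force"],1))
s=snapshot("scene"); t=snapshot("top")
im=[]
for S,(y0,y1,x0,x1) in((s,(150,230,340,440)),(t,(195,275,375,475))):
    a=cv2.resize(S["pixels"][y0:y1,x0:x1,::-1],None,fx=4,fy=4,interpolation=cv2.INTER_CUBIC)
    for parts,q in((CAS,[.592,-.2298,-.13-np.pi/2]),):
        k=cv2.resize(render(S,parts,q)[y0:y1,x0:x1],None,fx=4,fy=4); cs,_=cv2.findContours((k>.5).astype(np.uint8),0,1); cv2.drawContours(a,cs,-1,(0,0,255),1)
    im.append(a)
cv2.imwrite("pics/end.png",np.hstack(im))
E
```

```text
15.15 [ 0.4063 -0.043   0.1582] [-0.5  0.4  0.5]
```

View pics/end.png

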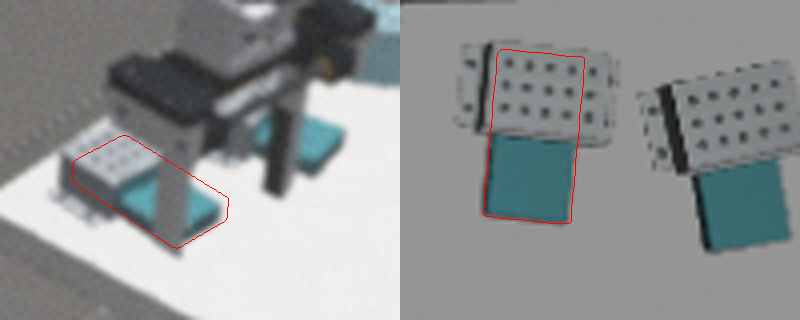

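The top view shows the cassette straight in the left bay, its end at crop (530,220), matching the fully-home outline. The neighbour is untouched. Handing in.

```bash
python3 -c "
from bench import *
print(close_job())"
```

```text
the job is handed in; nothing more can be done
None
```

The teal cassette is parked in the empty (left) bay, home at the back stop, flat, straight and released. The job was handed in at about 15 s, though the hand-in returned no verdict.

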